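# Tick off the reagents in order of use

## Robot

A 6-joint arm with a two-finger parallel gripper is mounted at the origin on a cart in front of the work surface, level with it; the furniture and walls round the work are solid. World frame = base frame: x ahead of the robot, y to its left, z up, the work surface at z = 0. Lengths are in m, angles in degrees, forces in N, time in s.
With the tool pointing down it reaches from about 0.35 to 0.875 m from the base axis. Payload 4.2 kg.
Tool frame: the origin (TCP) lies midway between the tips of the shut fingers; the grasp point (between the pads) lies 19 mm behind it (r.pinch_z is the distance from the TCP to the grasp point, in m); z points along the fingers, y is the line along which they close (so a half turn about z gives the same grasp; the last joint's range is limited). The gripper opens to 87 mm and grips with 3 to 60 N. Pads are 19 mm wide; open, the fingers measure 117 mm over their backs; the gripper's body (75 mm by 190 mm) begins 51 mm behind the grasp point.
Start: joints at [-57.949, 22.042, 0.453, 0, -68.411, -14.817], TCP at [0.185, -0.597, 0.223] pointing down, gripper open.
Joint ranges: [-179.83, 179.83], [-69.29, 118.12], [-61.27, 80.66], [-181.25, 117.63], [-171.15, -9.14], [-177.46, 177.46]. Speed limits (degrees/s): [159.86, 159.86, 180, 180, 180, 180].

## Interface

Orientations are given as a 3x3 rotation matrix whose columns are the frame's x, y, z axes.
In Python, from station import r, imaging, models gives the robot as it stands. The module is installed in compiled form; this text tells all that it offers.
- The arm moves only by the tool apply_moves, never from a script. Its argument "moves" is a list of rows, each a list of 2 entries, a list of its own where there are three numbers: the shift along the tool's x, y, z in m, then the turn about the tool's z in degrees. A call has 1 to 5 rows; each row shifts and turns the commanded pose from where the row before left it, along the tool's axes as they then stand; what a row does not reach is not made up. A row lasts 1/12 s, in which the tool goes at most 41.7 mm and 7.16 degrees, less where a joint would pass 70% of its speed; a pose out of reach is approached as far as the arm can. A call is refused whole if a number of a shift passes 0.0417 or a number of a turn 7.16, either way. A call with a gripper value outside its range is refused whole. "hand" is the finger opening in m, from 0 to 0.087, set as the call begins (left out, the last holds). The fingers move at their own pace and stop on an object; the grip force is fixed at half the most. Time passes only in rows, so rows that do not move let the fingers close. It gives the time, the measured TCP pose, the force, the opening and the grip force at its end, in the units of the state.
- r.sense(): the state, without advancing time (a new reading comes with each control period).
- imaging.capture(name): name is "scene" or "top" or "wrist"; returns a dict with "frame" (420x560x3 uint8, blue, green, red), "intrinsics" (3x3 intrinsics, pixels), "eye" and "orientation" of the camera in the world. Camera axes: x right, y down, z forward; pixel columns grow to the right and rows downward; lengths in m; the calibration is good to about 2 mm. A picture is of the moment at which its call begins. There is no depth.
- r.finish_job(): hands the job in; it is judged then, once.
Trained networks look in a picture, given as the dict that the camera call returned (one of the last four; its "shot" number tells which), for a name from the list of things; names that differ only in an ending like _2 or _b are one class to them, and where a whole thing is asked for, a point or a joint stands for the part that bears it (a point fixed in the world has none). Each returns a list of dicts, best first, with "confidence" (0 to 1); they miss things now and then, are a little off and sometimes report something else, mostly with a low value. They report only what shows in the picture. A call takes as long as a camera call. They do not tell look-alikes from the thing itself.
- models.cut_out(picture, target): "region" (420x560 bool, what is visible of it) and "extent" ([left, top, width, height] as shares, 0 to 1, of the picture: columns of its width, rows of its height, round what is visible of it).
- models.place_of(picture, target): "at" ([column, row] as shares, 0 to 1, of the picture: columns of its width, rows of its height: a listed point, or the origin of a listed thing).
The state is a dict: "time_s": time; "joints": joint angles; "joint_velocities": joint speeds; "effort": joint torques, N m; "tcp_pos": TCP position; "ee_rot": TCP orientation; "wrist_force": force on the tool from outside, world axes, zero at the start; "moment": the same for the moment, N m; "gripper_width": opening from 0.0 (shut) to 1.0 (fully open); "gripper_force": force on a finger pad.
Only numpy, scipy, OpenCV 4.12 (cv2) and the standard library are available. Lean on these libraries where they do the work, as an engineer would, in place of code of your own. Each camera call takes 0.05 s, during which the arm holds its last target. There are 200 camera calls.

## Task

Tick off the reagents in their order of use: with the fingers, gently push the black key down to its stop on the stand that carries the open beaker, then the one on the dropper bottle's stand, then the one on the larger jar's stand. Leave the smaller jar's key up. Do not lift or shift any of the vessels or the small white box beside the stands, and finish with the hand clear.

Things in the scene. Friction and masses are not known exactly. Their poses are not given: they have to be found in the camera images.
- stand_beaker: fixed stand under the vessel beaker; the four stands are alike, told apart by their vessels. White foot plate 150 x 84 x 10 mm; origin at the centre of its underside, x along the 150 mm from key to vessel, z up. Grey key housing 56 x 64 mm at x = -45 mm, top at z = 44 mm, with one black round key on it; vessel seat with a 5 mm lip at x = +35 mm
- key_beaker_top (a point): centre of the top face of the tick key (black disc, 36 mm wide) on the stand of the beaker; moves with the key: 62 mm above the desk with the key up, 50 mm fully down
- key_beaker (a joint): how far that key is pushed down, m: 0 up, 0.012 the stop; it counts as ticked beyond 0.008. No spring: it moves under about 2.5 N and stays where it is left. It starts at 0 to 0.002
- stand_dropper: fixed stand under the vessel dropper; the four stands are alike, told apart by their vessels. White foot plate 150 x 84 x 10 mm; origin at the centre of its underside, x along the 150 mm from key to vessel, z up. Grey key housing 56 x 64 mm at x = -45 mm, top at z = 44 mm, with one black round key on it; vessel seat with a 5 mm lip at x = +35 mm
- key_dropper_top (a point): centre of the top face of the tick key (black disc, 36 mm wide) on the stand of the dropper; moves with the key: 62 mm above the desk with the key up, 50 mm fully down
- key_dropper (a joint): how far that key is pushed down, m: 0 up, 0.012 the stop; it counts as ticked beyond 0.008. No spring: it moves under about 2.5 N and stays where it is left. It starts at 0 to 0.002
- stand_large_jar: fixed stand under the vessel large jar; the four stands are alike, told apart by their vessels. White foot plate 150 x 84 x 10 mm; origin at the centre of its underside, x along the 150 mm from key to vessel, z up. Grey key housing 56 x 64 mm at x = -45 mm, top at z = 44 mm, with one black round key on it; vessel seat with a 5 mm lip at x = +35 mm
- key_large_jar_top (a point): centre of the top face of the tick key (black disc, 36 mm wide) on the stand of the large jar; moves with the key: 62 mm above the desk with the key up, 50 mm fully down
- key_large_jar (a joint): how far that key is pushed down, m: 0 up, 0.012 the stop; it counts as ticked beyond 0.008. No spring: it moves under about 2.5 N and stays where it is left. It starts at 0 to 0.002
- stand_small_jar: fixed stand under the vessel small jar; the four stands are alike, told apart by their vessels. White foot plate 150 x 84 x 10 mm; origin at the centre of its underside, x along the 150 mm from key to vessel, z up. Grey key housing 56 x 64 mm at x = -45 mm, top at z = 44 mm, with one black round key on it; vessel seat with a 5 mm lip at x = +35 mm
- key_small_jar_top (a point): centre of the top face of the tick key (black disc, 36 mm wide) on the stand of the small jar; moves with the key: 62 mm above the desk with the key up, 50 mm fully down
- key_small_jar (a joint): how far that key is pushed down, m: 0 up, 0.012 the stop; it counts as ticked beyond 0.008. No spring: it moves under about 2.5 N and stays where it is left. It starts at 0 to 0.002
- beaker: open, clear, lidless beaker, 53 mm wide, 63 mm high; stands loose on its stand. Origin at the centre of its underside, z up
- dropper: slim dropper bottle with a rubber bulb, 27 mm wide, 85 mm high; stands loose on its stand. Origin at the centre of its underside, z up
- large_jar: the larger of two screw-cap specimen jars, 55 mm wide, 75 mm high; stands loose on its stand. Origin at the centre of its underside, z up
- small_jar: the smaller of two screw-cap specimen jars, 46 mm wide, 58 mm high; stands loose on its stand. Origin at the centre of its underside, z up
- coverslip_box: loose white box 36 x 48 x 19 mm lying to the right of the row of stands; origin at the centre of its underside; not part of the work
Not all that is in view belongs to the job. Leave any pink or turquoise look-alike of the beaker alone.

How it is judged (in metres and radians):
On the way, in this order (a step that is already met when the one before it is completed fails the run):
1. the key on the stand of the beaker is down (more than 8 mm) (value of joint key_beaker above 0.008 m), for 0.2 s.
2. the key on the stand of the dropper is down (more than 8 mm) (value of joint key_dropper above 0.008 m), for 0.2 s.
3. the key on the stand of the large jar is down (more than 8 mm) (value of joint key_large_jar above 0.008 m), for 0.2 s.
At the end, for the whole second after the job is handed in: The keys of the beaker, the dropper bottle and the larger jar are each down by more than 8 of their 12 mm, the smaller jar's key by less than 4 mm; every vessel stands upright and at rest on its stand within 12 mm of where it was; the coverslip box is within 30 mm of where it was (value of joint each of key_beaker, key_dropper, key_large_jar above 0.008 m and value of joint key_small_jar below 0.004 m and distance of each of beaker, dropper, large_jar, small_jar from where it was at the start of the episode below 0.012 m and angle between each of beaker, dropper, large_jar, small_jar's own z axis and vertical below 0.2 rad and linear speed of each of beaker, dropper, large_jar, small_jar below 0.02 m/s and distance of coverslip_box from where it was at the start of the episode below 0.03 m); the robot touches nothing.
It fails at once if a key is pushed (more than 4 mm) before the one that precedes it in the order is down ((value of joint key_dropper above 0.004 m and value of joint key_beaker below 0.008 m) or (value of joint key_large_jar above 0.004 m and value of joint key_dropper below 0.008 m)).
It fails at once if the smaller jar's key is pushed (more than 4 mm) (value of joint key_small_jar above 0.004 m).
It fails at once if a stand is pressed hard (over 30 N) (contact force between any of the fingers, the arm and stand_beaker above 30 N or contact force between any of the fingers, the arm and stand_dropper above 30 N or contact force between any of the fingers, the arm and stand_large_jar above 30 N or contact force between any of the fingers, the arm and stand_small_jar above 30 N).
It fails at once if a vessel is lifted, shifted (over 12 mm) or tipped (distance of any of beaker, dropper, large_jar, small_jar from where it was at the start of the episode above 0.012 m or angle between any of beaker, dropper, large_jar, small_jar's own z axis and vertical above 0.2 rad).
It fails at once if the coverslip box is shifted by more than 30 mm (distance of coverslip_box from where it was at the start of the episode above 0.03 m).
It also fails if it takes over 72 s, if anything falls off the work surface, if the arm or the gripper's body presses on something with over 40 N, if the wrist force passes 120 N, or if a joint passes its speed limit or range.

## Working session

There is one attempt and no reset: what is moved stays moved. The work goes in short steps, Python scripts to look and compute and a tool call to move; the robot and the scene stay as the last step left them, time stands still between calls to the robot, and variables do not carry over. Pictures are saved under pics/ and viewed, at most 10 in all, crops included, and the job is handed in when it is done.

Besides the shell and the picture viewer there is one more tool, called after ">>>" by a JSON object that holds its "api" and its "payload". apply_moves: Moves the arm, as the interface text tells. Its arguments: {"type":"object","properties":{"moves":{"type":"array"},"hand":{"type":"number"}},"required":["moves"]}

```bash
mkdir -p pics; cat > h.py <<'E'
from station import r, imaging, models
import numpy as np, cv2
def ray(p,at):
    u=np.array([at[0]*560,at[1]*420,1.]); d=np.array(p["orientation"])@np.linalg.inv(np.array(p["intrinsics"]))@u
    return np.array(p["eye"]),d/np.linalg.norm(d)
def onz(p,at,z):
    e,d=ray(p,at); return e+d*(z-e[2])/d[2]
def tri(a,b):
    A=np.zeros((3,3));v=np.zeros(3)
    for e,d in (a,b):
        P=np.eye(3)-np.outer(d,d);A+=P;v+=P@e
    return np.linalg.solve(A,v)
E
python3 - <<'E'
from h import *
np.set_printoptions(precision=3,suppress=True)
P={n:imaging.capture(n) for n in("scene","top")}
for n,p in P.items(): cv2.imwrite(f"pics/{n}.png",p["frame"]); print(n,p["eye"])
for t in ["key_beaker_top","key_dropper_top","key_large_jar_top","key_small_jar_top","beaker","dropper","large_jar","small_jar","coverslip_box"]:
    for n,p in P.items():
        for q in models.place_of(p,t)[:4]:
            a=np.array(q["at"]); print(t,n,round(q["confidence"],2),(a*[560,420]).round(),onz(p,a,0.062 if "key" in t else 0.012))
s=r.sense(); print(s["time_s"],s["tcp_pos"],s["ee_rot"])
E
```

```text
scene [-0.084  0.284  0.697]
top [ 0.327 -0.073  1.227]
key_beaker_top scene 0.7 [247. 260.] [0.476 0.061 0.062]
key_dropper_top scene 0.56 [372. 221.] [ 0.473 -0.237  0.062]
key_dropper_top top 0.73 [346. 247.] [ 0.467 -0.235  0.062]
key_large_jar_top scene 0.55 [308. 233.] [ 0.497 -0.087  0.062]
key_large_jar_top top 0.71 [285. 243.] [ 0.485 -0.09   0.062]
key_small_jar_top scene 0.54 [165. 292.] [0.464 0.23  0.062]
key_small_jar_top top 0.49 [154. 258.] [0.473 0.224 0.062]
beaker scene 0.87 [220. 219.] [0.669 0.05  0.012]
beaker scene 0.85 [231. 257.] [0.544 0.072 0.012]
beaker scene 0.56 [164. 243.] [0.646 0.193 0.012]
beaker scene 0.41 [166. 295.] [0.5   0.226 0.012]
beaker top 0.88 [214. 221.] [0.56  0.083 0.012]
beaker top 0.77 [170. 192.] [0.644 0.194 0.012]
beaker top 0.69 [228. 166.] [0.703 0.043 0.012]
dropper scene 0.84 [351. 217.] [ 0.551 -0.239  0.012]
dropper scene 0.34 [397. 211.] [ 0.524 -0.358  0.012]
dropper top 0.61 [335. 219.] [ 0.546 -0.221  0.012]
large_jar scene 0.86 [287. 235.] [ 0.557 -0.07   0.012]
large_jar top 0.96 [280. 213.] [ 0.571 -0.084  0.012]
small_jar scene 0.88 [167. 276.] [0.545 0.212 0.012]
small_jar top 0.69 [165. 227.] [0.554 0.209 0.012]
coverslip_box top 0.51 [395. 219.] [ 0.536 -0.374  0.012]
1.0 [ 0.185 -0.597  0.223] [[-0.955 -0.296  0.   ]
 [-0.296  0.955  0.   ]
 [-0.     0.    -1.   ]]
```

View pics/scene.png

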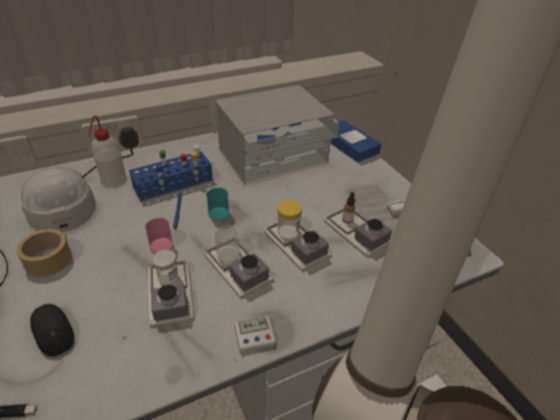

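View pics/top.png

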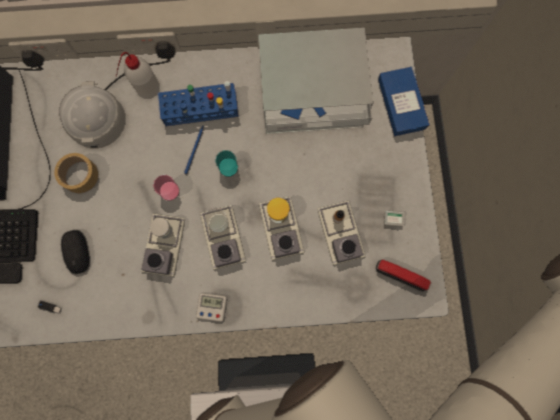

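The top view shows four stands. From left to right the keys are: small jar about (155,261), clear beaker (225,252), yellow-cap large jar (285,243), dropper (348,247). The pink (167,187) and turquoise (228,163) cups are decoys. Next I refine the key centres.

```bash
cat >> h.py <<'E'
def disc(p,uv,rad=14,thr=45):
    g=cv2.cvtColor(p["frame"],cv2.COLOR_BGR2GRAY); u,v=map(int,uv)
    w=g[v-rad:v+rad+1,u-rad:u+rad+1]; m=(w<thr).astype(np.uint8)
    n,l,s,c=cv2.connectedComponentsWithStats(m); i=1+np.argmax(s[1:,4]); 
    x,y,ww,hh,a=s[i]; return c[i]+[u-rad,v-rad],s[i]
def delta(w):
    s=r.sense(); return np.array(s["ee_rot"]).T@(np.array(w)-s["tcp_pos"])
E
python3 - <<'E'
from h import *
np.set_printoptions(precision=3,suppress=True)
P={n:imaging.capture(n) for n in("scene","top")}
for k,a,b in [("beaker",(249,262),(225,252)),("dropper",(375,226),(348,247)),("large",(311,238),(285,243)),("small",(167,292),(155,261))]:
    c1,s1=disc(P["scene"],a,11); c2,s2=disc(P["top"],b,11)
    f=lambda c:np.array(c)/[560,420]
    print(k,c1,s1[2:],c2,s2[2:],"tri",tri(ray(P["scene"],f(c1)),ray(P["top"],f(c2))),"top@.06",onz(P["top"],f(c2),.06),"scene@.06",onz(P["scene"],f(c1),.06))
t=P["top"]["frame"][180:290,130:380]; s=P["scene"]["frame"][190:330,130:400]
cv2.imwrite("pics/c.png",cv2.resize(np.vstack([cv2.resize(t,(600,264)),cv2.resize(s,(600,311))]),None,fx=1,fy=1))
E
```

```text
beaker [249.055 261.459] [ 15  12 146] [224.1   251.517] [ 12  12 120] tri [0.476 0.057 0.057] top@.06 [0.476 0.057 0.06 ] scene@.06 [0.473 0.059 0.06 ]
dropper [374.692 224.393] [ 14  10 107] [348.451 246.664] [ 12  12 122] tri [ 0.468 -0.242  0.054] top@.06 [ 0.467 -0.242  0.06 ] scene@.06 [ 0.463 -0.238  0.06 ]
large [310.538 237.068] [ 14  11 117] [285.043 242.034] [ 11  13 116] tri [ 0.489 -0.091  0.056] top@.06 [ 0.489 -0.091  0.06 ] scene@.06 [ 0.485 -0.088  0.06 ]
small [167.158 292.24 ] [ 17  14 183] [154.045 260.112] [ 13  13 134] tri [0.467 0.226 0.056] top@.06 [0.467 0.225 0.06 ] scene@.06 [0.464 0.227 0.06 ]
```

View pics/c.png

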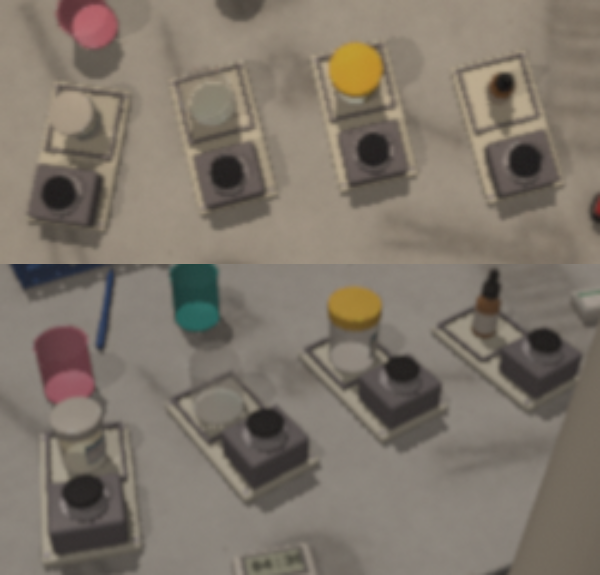

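Every vessel is matched to its stand. The tool's yaw of 17° already lines up with the stands, so I'll shut the fingers and travel high to the beaker key.

>>> {"api": "apply_moves", "payload": {"moves": [[[-0.0235, 0.027, 0.003], 0], [[-0.0235, 0.027, 0.003], 0], [[-0.0235, 0.027, 0.003], 0], [[-0.0235, 0.027, 0.003], 0], [[-0.0235, 0.027, 0.003], 0]], "hand": 0}}

```text
time_s: 1.52
tcp_pos: [0.2577, -0.4318, 0.2075]
ee_rot: [[-0.955, -0.296, 0.0], [-0.296, 0.955, -0.0], [-0.0, -0.0, -1.0]]
wrist_force: [1.0, 0.4, 0.4]
gripper_width: 0.707
gripper_force: 0.0
```

>>> {"api": "apply_moves", "payload": {"moves": [[[-0.0235, 0.027, 0.003], 0], [[-0.0235, 0.027, 0.003], 0], [[-0.0235, 0.027, 0.003], 0], [[-0.0235, 0.027, 0.003], 0], [[-0.0235, 0.027, 0.003], 0]]}}

```text
time_s: 1.93
tcp_pos: [0.3301, -0.2679, 0.1928]
ee_rot: [[-0.955, -0.296, 0.001], [-0.296, 0.955, -0.0], [-0.001, -0.001, -1.0]]
wrist_force: [1.2, -0.6, -0.2]
gripper_width: 0.322
gripper_force: 0.0
```

>>> {"api": "apply_moves", "payload": {"moves": [[[-0.0235, 0.027, 0.003], 0], [[-0.0235, 0.027, 0.003], 0], [[-0.0235, 0.027, 0.003], 0], [[-0.0235, 0.027, 0.003], 0], [[-0.0235, 0.027, 0.003], 0]]}}

```text
time_s: 2.35
tcp_pos: [0.4023, -0.1039, 0.1779]
ee_rot: [[-0.955, -0.297, 0.001], [-0.297, 0.955, 0.0], [-0.001, -0.0, -1.0]]
wrist_force: [0.6, -0.7, -0.1]
gripper_width: 0.017
gripper_force: 0.0
```

```bash
python3 - <<'E'
from h import *
np.set_printoptions(precision=3,suppress=True)
p=imaging.capture("wrist"); cv2.imwrite("pics/w1.png",p["frame"]); print(delta([.475,.057,.1]),r.sense()["tcp_pos"],r.sense()["gripper_width"],p["eye"])
for t in ["key_beaker_top"]:
  for q in models.place_of(p,t): print(q["confidence"],np.array(q["at"])*[560,420],onz(p,q["at"],.061))
E
```

```text
[-0.114  0.129  0.078] [ 0.405 -0.1    0.178] 0.011443813819302692 [ 0.321 -0.129  0.341]
```

>>> {"api": "apply_moves", "payload": {"moves": [[[-0.0228, 0.0258, 0.006], 0], [[-0.0228, 0.0258, 0.006], 0], [[-0.0228, 0.0258, 0.006], 0], [[-0.0228, 0.0258, 0.006], 0], [[-0.0228, 0.0258, 0.006], 0]]}}

```text
time_s: 2.87
tcp_pos: [0.473, 0.0525, 0.1476]
ee_rot: [[-0.955, -0.296, 0.001], [-0.296, 0.955, 0.0], [-0.001, -0.0, -1.0]]
wrist_force: [0.3, -0.9, 0.2]
gripper_width: 0.008
gripper_force: 0.0
```

```bash
python3 - <<'E'
from h import *
np.set_printoptions(precision=3,suppress=True)
p=imaging.capture("wrist"); cv2.imwrite("pics/w2.png",p["frame"]); print(delta([.475,.057,.075]),r.sense()["tcp_pos"],r.sense()["gripper_width"],p["eye"])
for q in models.place_of(p,"key_beaker_top"): print(q["confidence"],np.array(q["at"])*[560,420],onz(p,q["at"],.061))
E
```

```text
[0.001 0.001 0.072] [0.476 0.056 0.147] 0.008294132936260872 [0.392 0.028 0.311]
0.68 [287.28 227.22] [0.478 0.057 0.061]
```

View pics/w2.png

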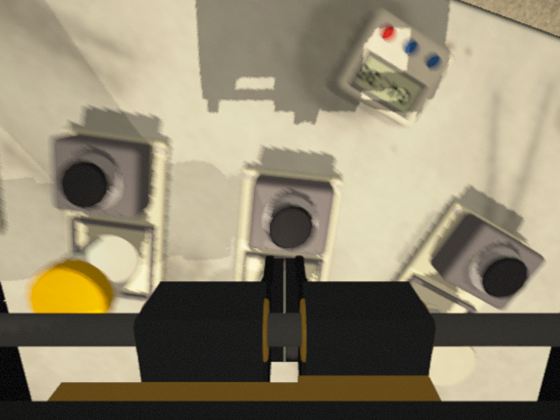

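The picture shows the beaker key at about (292,227), just ahead of the closed fingertips and lined up with the stand. Going down.

>>> {"api": "apply_moves", "payload": {"moves": [[[0, 0, 0.025], 0], [[-0.002, 0, 0.025], 0], [[0, 0, 0.018], 0], [[0, 0, 0.01], 0], [[0, 0, 0], 0]]}}

```text
time_s: 3.38
tcp_pos: [0.4726, 0.0505, 0.0675]
ee_rot: [[-0.955, -0.295, -0.005], [-0.295, 0.956, -0.002], [0.005, -0.0, -1.0]]
wrist_force: [0.6, -0.1, 0.8]
gripper_width: 0.006
gripper_force: 0.0
```

>>> {"api": "apply_moves", "payload": {"moves": [[[0, 0, 0.003], 0], [[0, 0, 0.003], 0], [[0, 0, 0.002], 0], [[0, 0, 0.002], 0], [[0, 0, 0], 0]]}}

```text
time_s: 3.8
tcp_pos: [0.4749, 0.0519, 0.06]
ee_rot: [[-0.955, -0.296, 0.001], [-0.296, 0.955, 0.0], [-0.001, -0.0, -1.0]]
wrist_force: [0.5, 0.2, 0.2]
gripper_width: 0.006
gripper_force: 0.2
```

>>> {"api": "apply_moves", "payload": {"moves": [[[0, 0, 0.001], 0], [[0, 0, 0.001], 0], [[0, 0, 0.001], 0], [[0, 0, 0], 0]]}}

```text
time_s: 4.13
tcp_pos: [0.4749, 0.052, 0.0567]
ee_rot: [[-0.955, -0.297, 0.001], [-0.297, 0.955, 0.0], [-0.001, -0.0, -1.0]]
wrist_force: [1.2, -0.7, 1.7]
gripper_width: 0.002
gripper_force: 1.0
```

>>> {"api": "apply_moves", "payload": {"moves": [[[-0.002, 0.003, 0.001], 0], [[0, 0, 0.001], 0], [[0, 0, 0.001], 0], [[0, 0, 0.001], 0], [[0, 0, 0], 0]]}}

```text
time_s: 4.55
tcp_pos: [0.4754, 0.0556, 0.0522]
ee_rot: [[-0.955, -0.296, -0.0], [-0.296, 0.955, 0.0], [0.0, 0.0, -1.0]]
wrist_force: [-0.3, 1.1, -0.4]
gripper_width: 0.004
gripper_force: 0.1
```

>>> {"api": "apply_moves", "payload": {"moves": [[[0, 0, 0.001], 0], [[0, 0, 0], 0]]}}

```text
time_s: 4.72
tcp_pos: [0.4754, 0.0555, 0.0513]
ee_rot: [[-0.955, -0.296, -0.0], [-0.296, 0.955, 0.0], [0.0, 0.0, -1.0]]
wrist_force: [-1.1, 0.6, 0.6]
gripper_width: 0.008
gripper_force: 0.2
```

The force reads lower than I'd expect from a key that is moving. I'll go another 2 mm and watch the reading.

>>> {"api": "apply_moves", "payload": {"moves": [[[0, 0, 0.001], 0], [[0, 0, 0.001], 0], [[0, 0, 0], 0]]}}

```text
time_s: 4.97
tcp_pos: [0.4754, 0.0555, 0.0504]
ee_rot: [[-0.955, -0.297, -0.0], [-0.297, 0.955, -0.0], [0.0, -0.0, -1.0]]
wrist_force: [-3.7, 1.6, 9.3]
gripper_width: 0.003
gripper_force: 4.6
```

```bash
python3 - <<'E'
from h import *
np.set_printoptions(precision=3,suppress=True)
p=imaging.capture("scene"); s=r.sense(); print(s["tcp_pos"],s["wrist_force"])
cv2.imwrite("pics/s2.png",cv2.resize(p["frame"][190:310,170:350],(780,520),interpolation=cv2.INTER_CUBIC))
E
```

```text
[0.475 0.056 0.05 ] [-2.789  1.287  8.934]
```

View pics/s2.png

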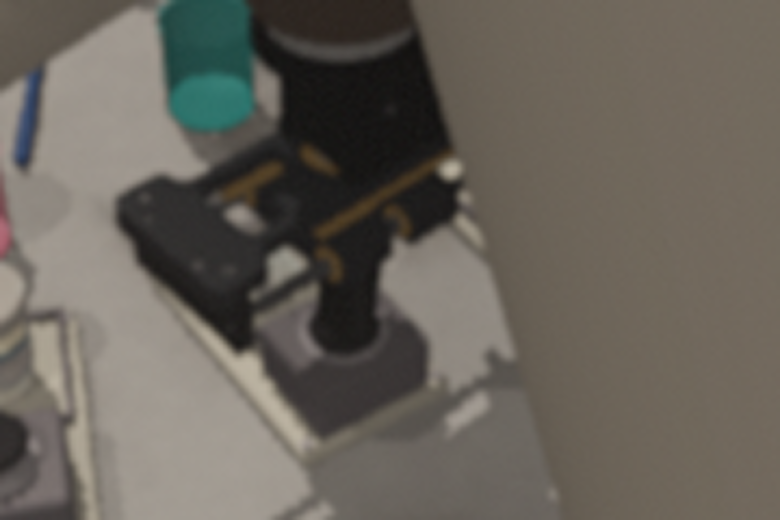

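The fingers are on the beaker key, and the force rose to 9 N at z = 50 mm, so the key is at its stop. Next I rise and travel to the dropper's key.

>>> {"api": "apply_moves", "payload": {"moves": [[[0, 0, -0.01], 0], [[0, 0, -0.025], 0], [[0, 0, -0.03], 0], [[0, 0, -0.035], 0], [[0, 0, 0], 0]]}}

```text
time_s: 5.43
tcp_pos: [0.4796, 0.0566, 0.1557]
ee_rot: [[-0.955, -0.298, 0.013], [-0.298, 0.955, 0.004], [-0.013, -0.0, -1.0]]
wrist_force: [0.4, 0.4, -1.3]
gripper_width: 0.0
gripper_force: 0.0
```

>>> {"api": "apply_moves", "payload": {"moves": [[[0.0096, -0.0282, 0], 0], [[0.0096, -0.0282, 0], 0], [[0.0096, -0.0282, 0], 0], [[0.0096, -0.0282, 0], 0], [[0.0096, -0.0282, 0], 0]]}}

```text
time_s: 5.85
tcp_pos: [0.471, -0.0948, 0.1492]
ee_rot: [[-0.955, -0.297, 0.0], [-0.297, 0.955, 0.0], [-0.0, 0.0, -1.0]]
wrist_force: [0.0, 0.4, -0.2]
gripper_width: 0.008
gripper_force: 0.0
```

>>> {"api": "apply_moves", "payload": {"moves": [[[0.0096, -0.0282, 0], 0], [[0.0096, -0.0282, 0], 0], [[0.0096, -0.0282, 0], 0], [[0.0096, -0.0282, 0], 0], [[0.0096, -0.0282, 0], 0]]}}

```text
time_s: 6.27
tcp_pos: [0.4669, -0.2439, 0.149]
ee_rot: [[-0.955, -0.296, -0.0], [-0.296, 0.955, 0.0], [0.0, 0.0, -1.0]]
wrist_force: [0.6, 0.5, 0.3]
gripper_width: 0.003
gripper_force: 0.0
```

```bash
python3 - <<'E'
from h import *
np.set_printoptions(precision=3,suppress=True)
for i in range(3): p=imaging.capture("wrist")
cv2.imwrite("pics/w3.png",p["frame"]); print(delta([.467,-.242,.066]),r.sense()["tcp_pos"],r.sense()["gripper_width"],p["eye"])
for q in models.place_of(p,"key_dropper_top"): print(q["confidence"],np.array(q["at"])*[560,420],onz(p,q["at"],.061))
E
```

```text
[-0.001  0.002  0.083] [ 0.467 -0.244  0.149] 0.0074033282744121 [ 0.386 -0.27   0.312]
0.64 [283.08  219.618] [ 0.468 -0.245  0.061]
```

View pics/w3.png

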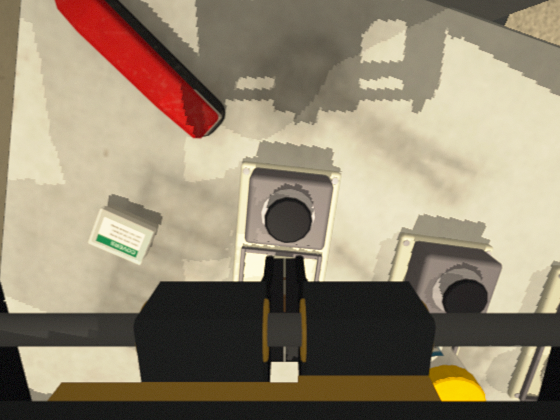

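The dropper's key is at (288,218), in line with the fingertips, and the coverslip box at (124,235) is well clear. Going down.

>>> {"api": "apply_moves", "payload": {"moves": [[[0, 0.001, 0.02], 0], [[0, 0, 0.025], 0], [[0, 0, 0.02], 0], [[0, 0, 0.012], 0], [[0, 0, 0.006], 0]]}}

```text
time_s: 6.88
tcp_pos: [0.4658, -0.24, 0.0645]
ee_rot: [[-0.955, -0.298, -0.004], [-0.298, 0.955, 0.001], [0.003, 0.002, -1.0]]
wrist_force: [0.3, -0.1, 0.1]
gripper_width: 0.004
gripper_force: 0.0
```

>>> {"api": "apply_moves", "payload": {"moves": [[[0, 0, 0], 0], [[0, 0, 0.002], 0], [[0, 0, 0.002], 0], [[0, 0, 0.002], 0], [[0, 0, 0.002], 0]]}}

```text
time_s: 7.3
tcp_pos: [0.4678, -0.2414, 0.0594]
ee_rot: [[-0.955, -0.297, 0.002], [-0.297, 0.955, -0.0], [-0.002, -0.001, -1.0]]
wrist_force: [-0.6, 1.7, 2.6]
gripper_width: 0.01
gripper_force: 1.3
```

>>> {"api": "apply_moves", "payload": {"moves": [[[0, 0, 0], 0], [[0, 0, 0.001], 0], [[0, 0, 0.001], 0], [[0, 0, 0.001], 0], [[0, 0, 0], 0]]}}

```text
time_s: 7.72
tcp_pos: [0.4676, -0.2415, 0.0557]
ee_rot: [[-0.955, -0.296, 0.001], [-0.296, 0.955, -0.0], [-0.001, -0.001, -1.0]]
wrist_force: [0.9, 0.1, 2.1]
gripper_width: 0.002
gripper_force: 0.9
```

>>> {"api": "apply_moves", "payload": {"moves": [[[0, 0, 0.001], 0], [[0, 0, 0.001], 0], [[0, 0, 0.001], 0], [[0, 0, 0.001], 0], [[0, 0, 0], 0]]}}

```text
time_s: 8.13
tcp_pos: [0.4672, -0.2416, 0.0514]
ee_rot: [[-0.955, -0.296, 0.0], [-0.296, 0.955, -0.0], [-0.0, -0.0, -1.0]]
wrist_force: [1.7, 0.3, 1.7]
gripper_width: 0.004
gripper_force: 0.8
```

>>> {"api": "apply_moves", "payload": {"moves": [[[0, 0, 0.001], 0], [[0, 0, 0.001], 0], [[0, 0, 0], 0]]}}

```text
time_s: 8.38
tcp_pos: [0.4672, -0.2416, 0.0504]
ee_rot: [[-0.955, -0.297, 0.0], [-0.297, 0.955, -0.0], [-0.0, -0.0, -1.0]]
wrist_force: [0.2, 1.1, 8.0]
gripper_width: 0.006
gripper_force: 3.9
```

The dropper key is at its stop. Now the larger jar's key.

>>> {"api": "apply_moves", "payload": {"moves": [[[0, 0, -0.01], 0], [[0, 0, -0.025], 0], [[0, 0, -0.03], 0], [[0, 0, -0.035], 0], [[0, 0, 0], 0]]}}

```text
time_s: 8.8
tcp_pos: [0.47, -0.2429, 0.1561]
ee_rot: [[-0.955, -0.298, 0.01], [-0.298, 0.955, -0.004], [-0.008, -0.007, -1.0]]
wrist_force: [0.5, -0.5, 0.3]
gripper_width: 0.005
gripper_force: 0.0
```

>>> {"api": "apply_moves", "payload": {"moves": [[[-0.0131, 0.0275, 0], 0], [[-0.0131, 0.0275, 0], 0], [[-0.0131, 0.0275, 0], 0], [[-0.0131, 0.0275, 0], 0], [[-0.0131, 0.0275, 0], 0]]}}

```text
time_s: 9.22
tcp_pos: [0.4876, -0.0897, 0.1492]
ee_rot: [[-0.955, -0.295, -0.002], [-0.295, 0.955, -0.0], [0.002, 0.001, -1.0]]
wrist_force: [1.1, 0.4, -0.1]
gripper_width: 0.002
gripper_force: 0.0
```

```bash
python3 - <<'E'
from h import *
np.set_printoptions(precision=3,suppress=True)
for i in range(3): p=imaging.capture("wrist")
cv2.imwrite("pics/w4.png",p["frame"]); print(delta([.489,-.091,.066]),r.sense()["tcp_pos"],r.sense()["gripper_width"],p["eye"])
for q in models.place_of(p,"key_large_jar_top"): print(q["confidence"],np.array(q["at"])*[560,420],onz(p,q["at"],.061))
E
```

```text
[-0.    -0.002  0.083] [ 0.488 -0.089  0.149] 0.002754734863920921 [ 0.408 -0.113  0.313]
0.82 [278.712 217.812] [ 0.489 -0.091  0.061]
```

View pics/w4.png

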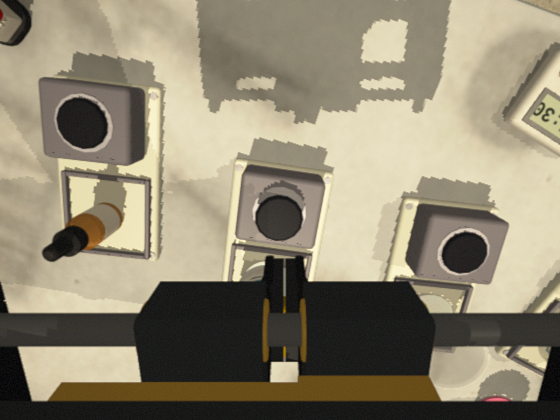

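The dropper key (82,122) and beaker key (465,252) are visibly down, and the large jar's key at (280,217) is lined up.

>>> {"api": "apply_moves", "payload": {"moves": [[[0, -0.002, 0.02], 0], [[0, 0, 0.025], 0], [[0, 0, 0.02], 0], [[0, 0, 0.012], 0], [[0, 0, 0.006], 0]]}}

```text
time_s: 9.83
tcp_pos: [0.4873, -0.094, 0.0644]
ee_rot: [[-0.956, -0.294, -0.005], [-0.294, 0.956, -0.0], [0.005, 0.001, -1.0]]
wrist_force: [-0.4, -0.8, 0.2]
gripper_width: 0.007
gripper_force: 0.0
```

>>> {"api": "apply_moves", "payload": {"moves": [[[0, 0, 0], 0], [[0, 0, 0.002], 0], [[0, 0, 0.002], 0], [[0, 0, 0.002], 0], [[0, 0, 0.002], 0]]}}

```text
time_s: 10.25
tcp_pos: [0.4901, -0.0928, 0.0594]
ee_rot: [[-0.955, -0.297, 0.002], [-0.297, 0.955, -0.0], [-0.002, -0.001, -1.0]]
wrist_force: [-0.4, -1.4, 3.3]
gripper_width: 0.009
gripper_force: 1.3
```

>>> {"api": "apply_moves", "payload": {"moves": [[[0, 0, 0], 0], [[0, 0, 0.001], 0], [[0, 0, 0.001], 0], [[0, 0, 0.001], 0], [[0, 0, 0], 0]]}}

```text
time_s: 10.67
tcp_pos: [0.4899, -0.0926, 0.0556]
ee_rot: [[-0.955, -0.296, 0.001], [-0.296, 0.955, -0.0], [-0.001, -0.0, -1.0]]
wrist_force: [0.4, -1.0, 2.3]
gripper_width: 0.005
gripper_force: 1.0
```

>>> {"api": "apply_moves", "payload": {"moves": [[[0, 0, 0.001], 0], [[0, 0, 0.001], 0], [[0, 0, 0.001], 0], [[0, 0, 0.001], 0], [[0, 0, 0], 0]]}}

```text
time_s: 11.08
tcp_pos: [0.4897, -0.0925, 0.0514]
ee_rot: [[-0.955, -0.296, 0.0], [-0.296, 0.955, 0.0], [-0.0, 0.0, -1.0]]
wrist_force: [1.7, 0.2, 1.2]
gripper_width: 0.001
gripper_force: 0.9
```

>>> {"api": "apply_moves", "payload": {"moves": [[[0, 0, 0.001], 0], [[0, 0, 0.001], 0], [[0, 0, 0], 0]]}}

```text
time_s: 11.33
tcp_pos: [0.4897, -0.0925, 0.0504]
ee_rot: [[-0.955, -0.297, 0.0], [-0.297, 0.955, -0.0], [-0.0, -0.0, -1.0]]
wrist_force: [0.0, -0.2, 7.5]
gripper_width: 0.005
gripper_force: 4.3
```

The large jar's key is at its stop too. I'll rise clear and back off.

>>> {"api": "apply_moves", "payload": {"moves": [[[0, 0, -0.01], 0], [[0, 0, -0.025], 0], [[0, 0, -0.03], 0], [[0, 0, -0.035], 0], [[0, 0, -0.01], 0]]}}

```text
time_s: 11.75
tcp_pos: [0.4909, -0.0925, 0.1636]
ee_rot: [[-0.955, -0.297, 0.006], [-0.297, 0.955, 0.0], [-0.005, -0.002, -1.0]]
wrist_force: [0.6, 0.9, -0.5]
gripper_width: 0.002
gripper_force: 0.0
```

>>> {"api": "apply_moves", "payload": {"moves": [[[0.02, 0, -0.01], 0], [[0.02, 0, -0.01], 0], [[0.02, 0, 0], 0], [[0, 0, 0], 0], [[0, 0, 0], 0]]}}

```text
time_s: 12.17
tcp_pos: [0.4305, -0.1104, 0.1791]
ee_rot: [[-0.955, -0.296, -0.002], [-0.296, 0.955, 0.001], [0.001, 0.001, -1.0]]
wrist_force: [0.1, -0.7, 0.4]
gripper_width: 0.004
gripper_force: 0.0
```

```bash
python3 - <<'E'
from h import *
p=imaging.capture("wrist"); cv2.imwrite("pics/w5.png",p["frame"]); print(r.sense()["tcp_pos"],r.sense()["wrist_force"])
E
```

```text
[ 0.4315338  -0.11031754  0.17910952] [-0.0222073  -0.27174085 -0.2743905 ]
```

View pics/w5.png

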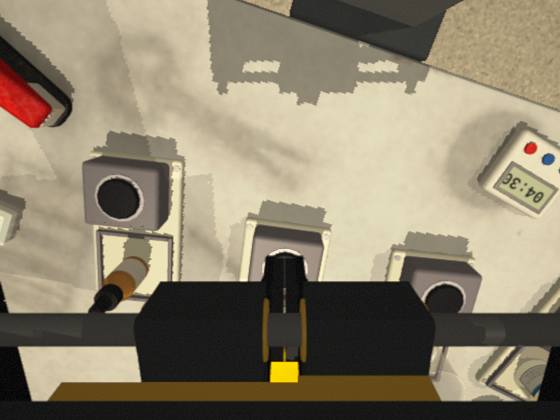

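The three keys at (120,197), (285,265) and (445,298) are down, the dropper bottle is upright and the hand is clear. Handing in.

```bash
python3 -c "
from station import r
print(r.finish_job())"
```

```text
the job is handed in; nothing more can be done
None
```

I pushed the beaker, dropper and larger-jar keys down to their stops in that order, never touched the smaller jar's key, and handed the job in with the hand clear; no verdict came back.

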